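# Log two specimens on the tally board

## Robot

A 6-joint arm with a two-finger parallel gripper is mounted at the origin on the work surface. World frame = base frame: x ahead of the robot, y to its left, z up, the work surface at z = 0. Lengths are in m, angles in degrees, forces in N, time in s.
With the tool pointing down it reaches from about 0.4 to 0.825 m from the base axis. Payload 7 kg.
Tool frame: the origin (TCP) lies midway between the tips of the shut fingers; the grasp point (between the pads) lies 19 mm behind it; z points along the fingers, y is the direction in which the jaws open and shut (so a half turn about z gives the same grasp; the last joint's range is limited). The gripper opens to 88 mm and grips with 3 to 60 N. Pads are 19 mm wide; open, the fingers measure 130 mm over their backs; the gripper's body (78 mm by 193 mm) begins 47 mm behind the grasp point.
Start: joints at [81.652, 20.546, 0.682, 0, -70.136, -16.507], TCP at [0.284, 0.612, 0.227] pointing down, gripper open.
Joint ranges: [-176.03, 176.03], [-82.01, 121.73], [-58.28, 71.71], [-173.87, 95.51], [-174.79, -0.11], [-173.66, 173.66]. Speed limits (degrees/s): [136.94, 136.94, 172.46, 180, 180, 180].

## Interface

Orientations are given as a 3x3 rotation matrix whose columns are the frame's x, y, z axes.
In Python, from rig import robot gives the robot as it stands. Calls block until the motion is done:
- robot.goto(position, orientation): joint-space move of the TCP to a pose.
- robot.servo_line(position, ori=None, speed=0.15): straight line of the TCP; ori=None keeps the orientation; speed is the mean speed in m/s.
- robot.movej(angles): joint-space move.
- robot.move_gripper(opening): opening from 0.0 (shut) to 1.0 (fully open); the grip force is fixed at half the most; returns when the fingers have stopped.
- robot.dwell(seconds).
- robot.ik(position, orientation): joint angles nearest the present ones, or None.
- robot.grab_frame(name): name is "scene" or "top" or "wrist"; returns (picture, depth): 384x512x3 uint8, red, green, blue; 384x512 float32, m along the optical axis (not along the pixel's ray), 0 where there is no reading.
- robot.camera_info(name): a dict with "vfov" (degrees; the focal length in pixels is half the picture's height over the tangent of half this angle, whatever the lens; pixels are square), "cx", "cy" (the principal point, pixels), "view" (4x4, takes a point from world to camera coordinates); the wrist camera has in their place "T_tool_cam" (4x4, takes a point from camera to tool coordinates, whose origin is the TCP and whose axes are the flange's). Camera axes: x right, y down, z forward; pixel columns grow to the right and rows downward; lengths in m; the calibration is good to about 2 mm. A picture is of the moment at which its call begins: read the wrist's pose just before it. camera_info takes no time and is no camera call.
A pose or a line that the arm cannot do raises robot.Unreachable and nothing moves.
- robot.job_done(): hands the job in, once; it reports no verdict.
Readings, each from a call of its own:
- robot.read_t(): time.
- robot.read_qpos(): joint angles.
- robot.read_qvel(): joint speeds.
- robot.read_effort(): joint torques, N m.
- robot.read_position(): TCP position.
- robot.read_tcp_rot(): TCP orientation.
- robot.read_force(): force on the tool from outside, world axes, zero at the start.
- robot.read_ft_torque(): the same for the moment, N m.
- robot.read_grip_width(): opening from 0.0 (shut) to 1.0 (fully open).
Only numpy, scipy, OpenCV 4.12 (cv2) and the standard library are available. Lean on these libraries where they do the work, as an engineer would, in place of code of your own. Each camera call takes 0.05 s, during which the arm holds its last target. There are 200 camera calls.

## Task

Log the feldspar and then the hematite on the wooden tally board: push the pink-capped plunger fully down, then the black-capped plunger fully down, and last press the raised green end of the rocker fully down to close the entry. The plungers and the rocker stay where they are pushed; leave the white-capped plunger up, and leave the canister, funnel and both specimens standing where they are.

Things in the scene. Friction and masses are not known exactly. Their poses are not given: they have to be found in the camera images.
- board: dark wooden base board of the tally, 120 mm (x) by 380 mm (y) and 18 mm thick, fixed to the worktop; origin at the centre of its underside. Four pale wooden blocks (three plungers, one rocker) stand fixed on it in a row along its y, 90 mm apart, in any order, all with the yaw of the board.
- pink_cap (a point): centre of the top of the pink cap of a steel plunger. The cap is a disc 29 mm in diameter, 8 mm thick, coloured on top, on a thin stem; it stands in a pale wooden block 80 mm (x) by 64 mm (y), 45 mm tall, fixed on the board. Up, the cap's top is 20 mm above the block and 83 mm above the worktop; fully down, 73 mm above the worktop. The point moves with the cap.
- black_cap (a point): centre of the top of the black cap of a steel plunger. The cap is a disc 29 mm in diameter, 8 mm thick, coloured on top, on a thin stem; it stands in a pale wooden block 80 mm (x) by 64 mm (y), 45 mm tall, fixed on the board. Up, the cap's top is 20 mm above the block and 83 mm above the worktop; fully down, 73 mm above the worktop. The point moves with the cap.
- white_cap (a point): centre of the top of the white cap of a steel plunger. The cap is a disc 29 mm in diameter, 8 mm thick, coloured on top, on a thin stem; it stands in a pale wooden block 80 mm (x) by 64 mm (y), 45 mm tall, fixed on the board. Up, the cap's top is 20 mm above the block and 83 mm above the worktop; fully down, 73 mm above the worktop. The point moves with the cap. Not to be pressed.
- pink_plunger (a joint): how far the pink-capped plunger is pressed, m: 0 up, 0.010 fully down against its stop. No return spring: it moves straight down against about 4 N of friction, stays where it is left, and starts within 1 mm of up.
- black_plunger (a joint): how far the black-capped plunger is pressed, m: 0 up, 0.010 fully down against its stop. No return spring: it moves straight down against about 4 N of friction, stays where it is left, and starts within 1 mm of up.
- white_plunger (a joint): how far the white-capped plunger is pressed, m: 0 up, 0.010 fully down against its stop. No return spring: it moves straight down against about 4 N of friction, stays where it is left, and starts within 1 mm of up. Must stay up.
- rocker_block: pale wooden block, 100 mm (x) by 64 mm (y), 30 mm tall, fixed on the board; origin at the centre of its underside. Above it the rocker, a plate 84 mm long (x) and 36 mm wide, pivots at its middle about the block's y axis, 63 mm above the worktop. The half towards the block's +x (away from the robot) is green, the other half grey.
- rocker_green (a point): centre of the top of the round green push pad (20 mm in diameter, 4 mm proud) near the end of the rocker's green half, 30 mm from the pivot. At the start the green end is raised and this point is about 77 mm above the worktop (up to 1.5 mm lower); fully pressed it is about 65 mm above it. The point moves with the rocker.
- rocker (a joint): rocker angle, rad: 0 green end fully raised, 0.4 green end fully down against its stop. Starts between 0 and 0.04. No spring: about 0.07 N m of friction (2 to 3 N at the pad), it stays where it is left.
- canister: loose screw-top aluminium canister with a knurled silver lid, 74 mm in diameter, 118 mm tall, 0.25 to 0.5 kg, standing upright on the worktop beside one end of the board; origin at the centre of its underside. Leave alone.
- funnel: loose white plastic funnel standing mouth down, 90 mm in diameter at its foot, 95 mm tall, beside the other end of the board; origin at the centre of its underside. Leave alone.
- hematite: loose glossy black knobbly hematite lump, about 65 by 50 mm and 44 mm tall, on the worktop on the robot's side of the board or beyond it; origin at the centre of its underside. Leave alone.
- feldspar: loose pink blocky feldspar crystal, about 60 by 36 mm and 44 mm tall, on the worktop on the other long side of the board; origin at the centre of its underside. Leave alone.

How it is judged (in metres and radians):
On the way, in this order (a step that is already met when the one before it is completed fails the run):
1. the pink-capped plunger is fully down (value of joint pink_plunger above 0.008 m), for 0.1 s.
2. then the black-capped plunger is fully down (value of joint each of black_plunger, pink_plunger above 0.008 m), for 0.1 s.
3. then the green end of the rocker is fully down (all of step 2 and value of joint rocker above 0.33 rad), for 0.1 s.
At the end, for the whole second after the job is handed in: The pink- and black-capped plungers are down (past 8 of 10 mm), the green end of the rocker is down (past 0.33 of 0.4 rad), the white-capped plunger is up (pressed less than 3 mm), and the canister, funnel, hematite and feldspar are at rest within 20 mm of where they began (all of step 3 and value of joint white_plunger below 0.003 m and distance of each of canister, hematite, feldspar, funnel from where it was at the start of the episode below 0.02 m and linear speed of each of canister, hematite, feldspar, funnel below 0.02 m/s); the robot touches nothing.
It fails at once if the white-capped plunger is pressed (3 mm or more) (value of joint white_plunger above 0.003 m).
It fails at once if the aluminium canister is lifted, carried, tipped or pushed more than 20 mm from its place (distance of canister from where it was at the start of the episode above 0.02 m or angle between canister's own z axis and vertical above 0.4 rad).
It fails at once if the hematite lump is lifted, carried, tipped or pushed more than 20 mm from its place (distance of hematite from where it was at the start of the episode above 0.02 m or angle between hematite's own z axis and vertical above 0.4 rad).
It fails at once if the feldspar crystal is lifted, carried, tipped or pushed more than 20 mm from its place (distance of feldspar from where it was at the start of the episode above 0.02 m or angle between feldspar's own z axis and vertical above 0.4 rad).
It fails at once if the funnel is lifted, carried, tipped or pushed more than 20 mm from its place (distance of funnel from where it was at the start of the episode above 0.02 m or angle between funnel's own z axis and vertical above 0.4 rad).
It also fails if it takes over 38 s, if anything falls off the work surface, if the arm or the gripper's body presses on something with over 40 N, if the wrist force passes 120 N, or if a joint passes its speed limit or range.

## Working session

There is one attempt and no reset: what is moved stays moved. The work goes in short steps, each a Python script; the robot and the scene stay as the last script left them, time stands still between calls to the robot, and variables do not carry over. Pictures are saved under pics/ and viewed, about 8 in all and at most 12, crops included, and the job is handed in when it is done.

```bash
mkdir -p pics; ls; python3 - <<'E'
from rig import robot
import cv2,numpy as np
for n in ("top","scene"):
    p,d=robot.grab_frame(n); cv2.imwrite(f"pics/{n}1.png",p[:,:,::-1]); np.savez(f"{n}1.npz",p=p,d=d)
    print(n,robot.camera_info(n),(d>0).mean())
print(robot.camera_info("wrist"),robot.read_t(),robot.read_tcp_rot())
E
```

```text
pics
top {'vfov': 55.12819653028863, 'cx': 251.657171731167, 'cy': 189.0937127821325, 'view': array([[ 0.11136643, -0.99375346, -0.00718139, -0.03474285],
       [-0.97088122, -0.10725522, -0.2142101 ,  0.60391484],
       [ 0.21210178,  0.03082809, -0.97676121,  0.93174084],
       [ 0.        ,  0.        ,  0.        ,  1.        ]])} 0.9960276285807291
scene {'vfov': 43.964840327011224, 'cx': 257.59215737159246, 'cy': 190.98686863309752, 'view': array([[ 0.78365396,  0.62098391,  0.01629271, -0.46091318],
       [ 0.51354169, -0.63286379, -0.5794466 , -0.25957931],
       [-0.34951595,  0.46245261, -0.81484734,  1.39033207],
       [ 0.        ,  0.        ,  0.        ,  1.        ]])} 0.9960784912109375
{'vfov': 58.948666420926784, 'cx': 254.53760410490696, 'cy': 186.1838305661135, 'T_tool_cam': array([[-1.06984405e-04, -9.57785121e-01, -2.87485043e-01,
         7.87718076e-02],
       [ 9.99999714e-01, -3.17657784e-04,  6.86169696e-04,
        -1.60373938e-05],
       [-7.48524988e-04, -2.87484888e-01,  9.57784881e-01,
        -1.56734868e-01],
       [ 0.00000000e+00,  0.00000000e+00,  0.00000000e+00,
         1.00000000e+00]])} 0.1 [[ 9.07305433e-01 -4.20471887e-01 -4.94335653e-04]
 [-4.20472155e-01 -9.07304369e-01 -1.39623692e-03]
 [ 1.38565474e-04  1.47466772e-03 -9.99998903e-01]]
```

View pics/top1.png

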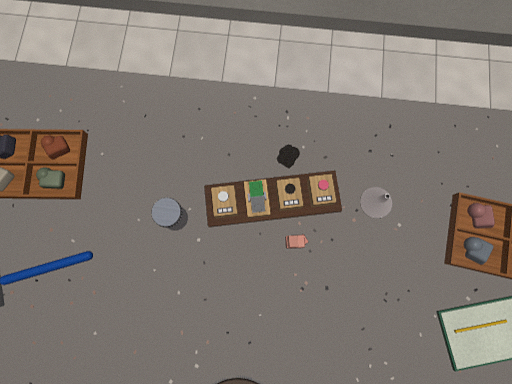

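View pics/scene1.png

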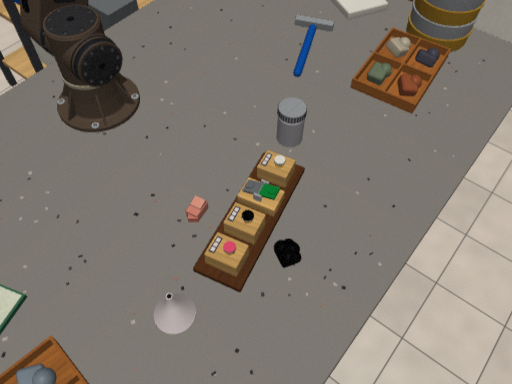

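Top view: white cap at (223,197), green pad about (256,187), black cap (290,189), pink cap (323,185). The canister is at (166,212), funnel (376,202), hematite (289,156) and feldspar (297,241). In the scene view, the same row is white (280,160), green (269,191), black (248,216), pink (230,247).

```bash
cat > h.py <<'E'
import cv2,numpy as np
def K(ci,H=384):
    f=H/2/np.tan(np.radians(ci['vfov']/2)); return np.array([[f,0,ci['cx']],[0,f,ci['cy']],[0,0,1]])
def onplane(ci,T,uv,z):   # T camera->world
    r=T[:3,:3]@np.linalg.solve(K(ci),[*uv,1]); o=T[:3,3]; return o+r*(z-o[2])/r[2]
def masks(p):
    h,s,v=[c.astype(int) for c in cv2.split(cv2.cvtColor(p,cv2.COLOR_RGB2HSV))]
    return dict(pink=((h>165)|(h<4))&(s>150)&(v>110), green=(h>45)&(h<85)&(s>120), black=v<45, white=(s<45)&(v>170))
def blob(m,near,rad):
    yy,xx=np.mgrid[:m.shape[0],:m.shape[1]]
    m=m&((xx-near[0])**2+(yy-near[1])**2<rad**2)
    n,l,st,c=cv2.connectedComponentsWithStats(m.astype(np.uint8))
    i=1+np.argmax(st[1:,4]); return c[i],st[i]
E
python3 - <<'E'
from rig import robot
from h import *
near=dict(top=dict(white=(223,197),green=(256,187),black=(290,189),pink=(323,185)),scene=dict(white=(280,160),green=(269,191),black=(248,216),pink=(230,247)))
for n in near:
    ci=robot.camera_info(n);T=np.linalg.inv(ci['view']);D=np.load(n+'1.npz');p,d=D['p'],D['d'];m=masks(p)
    for k,uv in near[n].items():
        c,st=blob(m[k],uv,10); z=.083 if k!='green' else .075
        u,v=np.round(c).astype(int); dd=d[v,u]; P=T[:3,:3]@(np.linalg.solve(K(ci),[*c,1])*dd)+T[:3,3]
        print(n,k,c.round(1),st,onplane(ci,T,c,z).round(4),'depth pt',P.round(4))
    if n=='top':
        for k,uv,z in (('can',(166,212),.118),('funneltip',(387,197),.095),('hem',(289,156),.03),('feld',(297,241),.04)): print(k,onplane(ci,T,uv,z).round(3))
E
```

```text
top white [222.5 195.6] [218 191  10  10  79] [0.5741 0.1066 0.083 ] depth pt [0.574  0.1066 0.0833]
top green [255.8 188.2] [249 181  14  15 168] [0.6055 0.0211 0.075 ] depth pt [0.6065 0.0211 0.0706]
top black [289.9 187.6] [286 184   9   9  36] [ 0.6154 -0.0691  0.083 ] depth pt [ 0.6156 -0.0691  0.0822]Traceback (most recent call last):
  File "<stdin>", line 7, in <module>
  File "h.py", line 13, in blob
    i=1+np.argmax(st[1:,4]); return c[i],st[i]
        ~~~~~~~~~^^^^^^^^^^
    return _wrapfunc(a, 'argmax', axis=axis, out=out, **kwds)
    return bound(*args, **kwds)
ValueError: attempt to get argmax of an empty sequence
```

The white–black spacing comes out at 180.4 mm (expected 180), at the right height, with board yaw about 13.2°. That predicts pink at about (0.636,-0.157). I'll move above the row with the gripper shut and check with the wrist camera.

```bash
cat >> h.py <<'E'
def ori(yaw,s):
    y=s*np.array([-np.sin(yaw),np.cos(yaw),0]); z=np.array([0,0,-1.]); return np.column_stack([np.cross(y,z),y,z])
YAW=np.radians(13.2)
E
python3 - <<'E'
from rig import robot
from h import *
robot.move_gripper(0.0)
for s in (1,-1): print(s,robot.ik([.61,-.03,.25],ori(YAW,s)),ori(YAW,s)[:,0])
robot.goto([.61,-.04,.25],ori(YAW,-1))
pos,R=robot.read_position(),robot.read_tcp_rot()
p,d=robot.grab_frame("wrist"); cv2.imwrite("pics/w1.png",p[:,:,::-1])
np.savez("w1.npz",p=p,d=d,pos=pos,R=R); print(pos,R,robot.read_force(),robot.read_t())
E
```

```text
1 [ 15.48771479  13.74709055  -5.80179292   0.         -70.45111653
 -92.28771479] [-0.9735789  -0.22835087 -0.        ]
-1 [ 15.48771479  13.74709055  -5.80179292   0.         -70.45111653
  87.71228521] [0.9735789  0.22835087 0.        ]
[ 0.61010097 -0.0393693   0.24993338] [[ 9.73427029e-01  2.28997418e-01 -3.89363466e-05]
 [ 2.28997419e-01 -9.73427029e-01  4.03802931e-05]
 [-2.86547094e-05 -4.82235916e-05 -9.99999998e-01]] [-0.16915569 -0.01335756  0.38520004] 4.1583
```

View pics/w1.png

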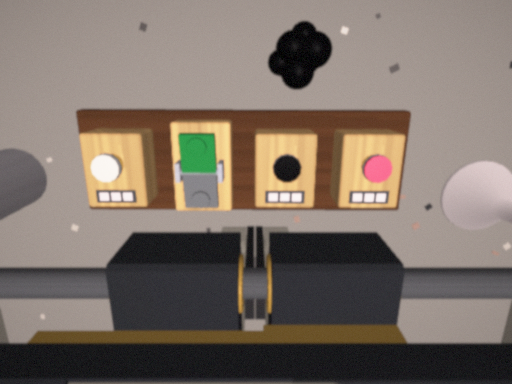

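Wrist view: white (105,168), green half (198,152) with its round pad about (197,146), black (287,168), pink (378,168). All are clear of the fingers.

```bash
python3 - <<'E'
from rig import robot
from h import *
ci=robot.camera_info("wrist");D=np.load('w1.npz');p,d=D['p'],D['d']
W=np.eye(4);W[:3,:3]=D['R'];W[:3,3]=D['pos'];T=W@ci['T_tool_cam'];m=masks(p)
P={}
for k,uv,z in (('white',(105,168),.083),('green',(198,152),.072),('black',(287,168),.083),('pink',(378,168),.083)):
    c,st=blob(m[k],uv,30); P[k]=onplane(ci,T,c,z); u,v=np.round(c).astype(int)
    Q=T[:3,:3]@(np.linalg.solve(K(ci),[*c,1])*d[v,u])+T[:3,3]
    print(k,c.round(1),st,P[k].round(4),Q.round(4))
print('pad',onplane(ci,T,(197,146),.076).round(4))
x=np.array([np.cos(YAW),np.sin(YAW),0]);print('pad pred',((P['white']+P['black'])/2+.03*x).round(4), np.degrees(np.arctan2(*(P['white']-P['pink'])[:2])),[np.linalg.norm(P[a]-P[b]) for a,b in(('white','black'),('black','pink'))])
E
```

```text
white [104.8 167.8] [ 91 154  28  28 615] [0.5768 0.1026 0.083 ] [0.5763 0.1031 0.0815]
green [197.2 152.5] [ 179  134   37   38 1293] [0.6099 0.0186 0.072 ] [0.6107 0.0183 0.0752]
black [286.7 168.2] [275 157  25  24 460] [ 0.6171 -0.0709  0.083 ] [ 0.6169 -0.071   0.0819]
pink [366. 164.] [366 164   1   1   1] [ 0.6389 -0.1452  0.083 ] [ 0.6385 -0.1462  0.0802]
pad [0.6172 0.0195 0.076 ]
pad pred [0.6262 0.0227 0.083 ] -14.076785713368256 [np.float64(0.17805873010596518), np.float64(0.07742156936326715)]
```

The pink mask missed by hue, but its visible centre matches the 90 mm spacing prediction of about (0.637,-0.158). Wrist and top agree within 4 mm. The pad is at about (0.618,0.020). Next I press pink with force monitoring.

```bash
cat >> h.py <<'E'
def press(robot,x,y,z0,zmin,fmax=14):
    O=ori(YAW,-1)
    robot.servo_line([x,y,.12],O,speed=.2); robot.servo_line([x,y,z0],O,speed=.1)
    f0=robot.read_force()[2]; log=[]; z=z0
    while z>zmin:
        z-=.001; robot.servo_line([x,y,z],O,speed=.03)
        f=robot.read_force()[2]-f0; log.append((round(robot.read_position()[2]*1000,1),round(f,1)))
        if f>fmax: break
    robot.dwell(.15); print(log,'t',robot.read_t())
    robot.servo_line([x,y,.12],O,speed=.15)
E
python3 - <<'E'
from rig import robot
from h import *
ci=robot.camera_info("wrist");D=np.load('w1.npz')
W=np.eye(4);W[:3,:3]=D['R'];W[:3,3]=D['pos'];T=W@ci['T_tool_cam']
h,s,v=cv2.split(cv2.cvtColor(D['p'],cv2.COLOR_RGB2HSV))
c,st=blob((s>130)&((h>150)|(h<5)),(378,168),20); P=onplane(ci,T,c,.083); print(c,st,P)
x,y=(.637,-.158)
assert np.hypot(P[0]-x,P[1]-y)<.006
press(robot,x,y,.088,.069); print(robot.read_t())
E
```

```text
[377.16356877 168.47026022] [364 156  27  26 538] [ 0.63713061 -0.15726941  0.083     ]
[(np.float64(87.6), np.float64(-0.9)), (np.float64(86.1), np.float64(-0.8)), (np.float64(84.9), np.float64(-0.2)), (np.float64(83.9), np.float64(-1.1)), (np.float64(83.0), np.float64(-0.7)), (np.float64(82.2), np.float64(0.5)), (np.float64(81.1), np.float64(1.8)), (np.float64(80.0), np.float64(1.8)), (np.float64(78.9), np.float64(2.6)), (np.float64(77.8), np.float64(1.2)), (np.float64(76.9), np.float64(0.7)), (np.float64(75.9), np.float64(1.4)), (np.float64(74.9), np.float64(1.8)), (np.float64(73.9), np.float64(1.4)), (np.float64(73.3), np.float64(4.6)), (np.float64(73.2), np.float64(11.3)), (np.float64(73.2), np.float64(16.7))] t 10.0667
10.5417
```

Pink stopped at 73.2 mm with force rising to 17 N, so it is on its stop. Black comes next, then a look from above.

```bash
python3 - <<'E'
from rig import robot
from h import *
press(robot,.6165,-.070,.085,.069)
robot.servo_line([.60,-.03,.23],speed=.2)
pos,R=robot.read_position(),robot.read_tcp_rot()
p,d=robot.grab_frame("wrist"); cv2.imwrite("pics/w2.png",p[:,:,::-1]); print(robot.read_t())
ci=robot.camera_info("wrist");W=np.eye(4);W[:3,:3]=R;W[:3,3]=pos;T=W@ci['T_tool_cam']
Kc=K(ci);Ti=np.linalg.inv(T)
def pr(X): q=Kc@(Ti@[*X,1])[:3]; return q[:2]/q[2]
for k,X in dict(pad=(.618,.020,.077),black=(.6165,-.07,.073),pink=(.637,-.158,.073),white=(.5755,.1045,.083)).items():
    u,v=pr(X); a,b=int(round(v)),int(round(u)); w=d[a-2:a+3,b-2:b+3]; z=np.median(w)
    print(k,(u.round(),v.round()),(T[:3,:3]@(np.linalg.solve(Kc,[u,v,1])*z)+T[:3,3]).round(4))
E
```

```text
[(np.float64(84.5), np.float64(0.4)), (np.float64(83.1), np.float64(-0.0)), (np.float64(81.9), np.float64(-0.1)), (np.float64(81.1), np.float64(1.2)), (np.float64(80.1), np.float64(3.4)), (np.float64(79.0), np.float64(2.5)), (np.float64(77.9), np.float64(2.2)), (np.float64(76.9), np.float64(1.4)), (np.float64(75.9), np.float64(2.4)), (np.float64(74.9), np.float64(2.2)), (np.float64(73.9), np.float64(1.7)), (np.float64(73.3), np.float64(5.7)), (np.float64(73.2), np.float64(12.4)), (np.float64(73.1), np.float64(19.1))] t 15.2917
16.5583
pad (np.float64(205.0), np.float64(140.0)) [0.6178 0.0201 0.0757]
black (np.float64(299.0), np.float64(162.0)) [ 0.6162 -0.0703  0.0716]
pink (np.float64(396.0), np.float64(163.0)) [ 0.6368 -0.1587  0.0716]
white (np.float64(104.0), np.float64(165.0)) [0.5749 0.1052 0.0813]
```

View pics/w2.png

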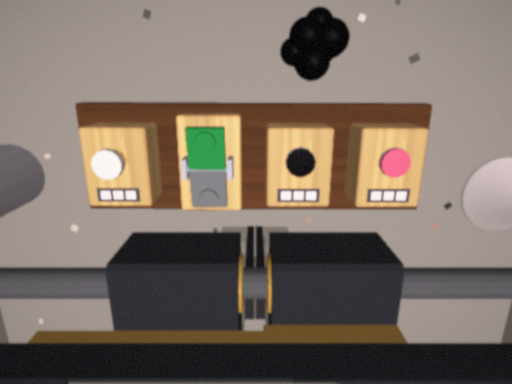

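Both caps are down (depth 71.6 mm against 81.3 for the white). The round pad shows at (205,141), matching my projection at (205,140). Now I press it.

```bash
python3 - <<'E'
from rig import robot
from h import *
press(robot,.618,.020,.080,.058)
robot.servo_line([.60,-.03,.23],speed=.2)
pos,R=robot.read_position(),robot.read_tcp_rot()
p,d=robot.grab_frame("wrist"); cv2.imwrite("pics/w3.png",p[:,:,::-1]); print(robot.read_t(),robot.read_force())
ci=robot.camera_info("wrist");W=np.eye(4);W[:3,:3]=R;W[:3,3]=pos;T=W@ci['T_tool_cam']
Kc=K(ci);Ti=np.linalg.inv(T)
x=np.array([np.cos(YAW),np.sin(YAW),0]);pad=np.array([.618,.020,.066])
for k,X in dict(pad=pad,greymid=pad-.06*x+[0,0,.011],black=(.6165,-.07,.073),pink=(.637,-.158,.073),white=(.5755,.1045,.083)).items():
    q=Kc@(Ti@[*X,1])[:3]; u,v=q[:2]/q[2]; a,b=int(round(v)),int(round(u)); z=np.median(d[a-2:a+3,b-2:b+3])
    print(k,u.round(),v.round(),(T[:3,:3]@(np.linalg.solve(Kc,[u,v,1])*z)+T[:3,3]).round(4))
E
```

```text
[(np.float64(79.6), np.float64(-1.3)), (np.float64(78.3), np.float64(0.9)), (np.float64(77.3), np.float64(1.6)), (np.float64(76.2), np.float64(2.8)), (np.float64(74.9), np.float64(1.6)), (np.float64(73.8), np.float64(1.4)), (np.float64(72.8), np.float64(1.2)), (np.float64(71.8), np.float64(1.9)), (np.float64(70.9), np.float64(1.8)), (np.float64(70.1), np.float64(2.0)), (np.float64(69.1), np.float64(2.1)), (np.float64(68.1), np.float64(3.1)), (np.float64(67.1), np.float64(3.7)), (np.float64(66.4), np.float64(5.8)), (np.float64(66.1), np.float64(10.1)), (np.float64(65.8), np.float64(15.4))] t 22.0167
23.35 [-0.60990898 -0.15891781  0.06042032]
pad 207.0 138.0 [0.6176 0.0202 0.0636]
greymid 208.0 202.0 [0.559  0.0064 0.0755]
black 300.0 162.0 [ 0.6162 -0.0703  0.0715]
pink 396.0 163.0 [ 0.6368 -0.1588  0.0714]
white 104.0 165.0 [0.575  0.1051 0.0814]
```

View pics/w3.png

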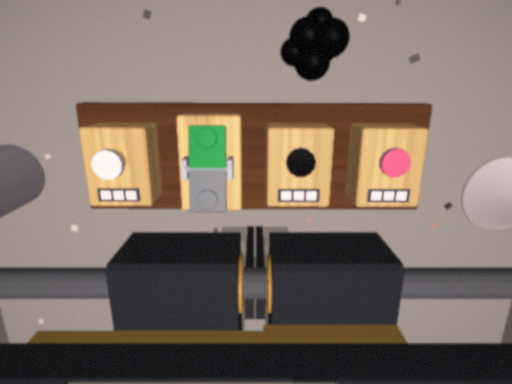

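The green pad at (207,138) is now the low end: 63.6 mm, or about 65 with the camera's −1.5 mm bias. The grey end is up. The caps and loose objects look unmoved, so I'm handing in.

```bash
python3 -c "
from rig import robot
robot.job_done(); print(robot.read_t())"
```

```text
the job is handed in; nothing more can be done
the job is handed in; nothing more can be done
```

I pressed the pink plunger, then the black plunger, then the green end of the rocker, with the gripper shut and force monitoring. I handed the job in at about 23.4 s of the 38 s; it reports no verdict.

| Part | Where it stopped (fingertip height) | Peak force | Last camera depth reading |
|---|---|---|---|
| Pink plunger | 73.2 mm | 17 N | 71.4 mm |
| Black plunger | 73.1 mm | 19 N | 71.5 mm |
| Rocker, green end | 65.8 mm | 15 N | 63.6 mm |
| White plunger (not pressed) | – | – | 81.4 mm, still up |

- **Depth bias:** the wrist camera reads about 1.5 mm low. Corrected, the pink and black caps are at about 73 mm, the green pad at about 65 mm and the white cap at about 83 mm, as specified.
- **Loose objects:** the hematite, and the parts of the canister and funnel in view, looked unmoved in the last wrist picture. The feldspar was not in that view, so I didn't check it; the arm stayed well above it.
- **Disagreements:**
  - The first colour mask missed the pink cap. I re-measured it with a wider mask, and it matched to about 1 mm.
  - The green pad lay about 9 mm nearer the robot than the row of caps suggested, so I used the pad as seen.

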